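# Clamp a straightedge flush along a heat-sink edge

## Task

Take the capacitor that stands in the way on the fixture and stand it upright on the bench, off the fixture. Then take the longer of the two steel bars from the leaning rack and stand it on its narrow side on the fixture base, flush against the long edge of the heat sink that faces the clamp and covering that edge from end to end; let it go, then push the clamp home against it and swing the latch fully across behind the clamp. Leave the shorter bar in the rack and do not disturb the bottles and the solder reel.

Things in the scene. Friction and masses are not known exactly. Their poses are not given: they have to be found in the camera images.
- fixture: fixed dark steel fixture, on either side of the bench. Origin on the bench; x from clamp to heat sink, y along the heat sink, z up. Base plate 8 mm thick, x -120 to +90, y -100 to +100 mm. Fixed on it: finned aluminium heat sink 50 x 150 x 16 mm, x +30 to +80, y -75 to +75, top at z 24 mm. Clamp slide and latch are on its -x side
- edge (a point): middle of the heat sink's working edge: foot of its upright face that looks to the fixture's -x, on the base plate (fixture frame 30, 0, 8 mm); axes as the fixture's. The straightedge is right when its origin is 5 mm to the -x side of this point at the same height, its y axis along the fixture's y
- clamp (a joint): clamp slide, m, moves along the fixture's +x; stays where left, friction about 2 N. At 0 its flat jaw face (70 mm wide in y, centred, top 31 mm above the bench) is at fixture x = -35 mm; starts at 0 to 0.008. With the 10 mm straightedge flush on the heat sink the jaw touches it at 0.055
- clamp_tab (a point): middle of the top of the clamp's upright tab, 10 mm thick in x, 24 mm wide in y, at fixture x = -100 mm + clamp value, y = 0, top 51 mm above the bench. Between it and the jaw is a body 36 mm wide, top 20 mm above the bench; guide rails 15 mm high flank it (x -118 to -48, y 19 to 26 mm either side)
- latch (a joint): latch, rad, turns about an upright pivot at fixture (-58, +45 mm), anticlockwise seen from above. At 0 the arm points along the fixture's -x (open); at 1.57 along -y, across behind the clamp tab when the clamp is home; stop at 1.65. Starts at 0.1 to 0.6, stays where left (friction about 0.04 N m)
- latch_knob (a point): middle of the top of the latch's upright round knob, 14 mm diameter, 85 mm from the pivot, top 53 mm above the bench, arm top 21 mm above the bench
- rack: fixed black plastic rack: base 150 x 150 x 8 mm, origin at the centre of its underside, y along the bars. Two slots (floor centres x = -30 and +40 mm, z 20 mm) lean 30 degrees from upright, tops toward the rack's -x, which is the robot's left. Each is two combs at y = 45 to 65 mm either side, 28 mm deep, 13 mm wide; between them the bar is free for fingers
- straightedge: the longer steel bar: 10 (x) x 190 (y) x 40 mm (z), 0.3 kg; origin at the centre of its narrow underside, z toward its upper narrow side. It starts in either slot of the rack, leaning 30 degrees (its z axis leans toward the rack's -x)
- short_parallel: the shorter steel bar: 10 x 140 x 40 mm, in the other slot; to be left. Origin and axes as for the straightedge
- capacitor: dark round capacitor, 30 mm diameter, 38 mm tall, upright; origin at the centre of its underside. It starts on the fixture base between jaw and heat sink
- pump_bottle: white pump bottle, 67 mm diameter, 121 mm tall, bystander; origin at the centre of its underside
- flux_bottle: small brown bottle, 35 mm diameter, 70 mm tall, bystander; origin at the centre of its underside
- solder_reel: white reel, 63 mm diameter, 29 mm tall, bystander; origin at the centre of its underside
There are look-alikes about, which are no part of the job. What is shaped like the capacitor but pink or purple is not meant.

How it is judged:
By the outcome, as a careful person would: the job done as asked, in the order asked, and still so for the second after the job is handed in, with the robot touching nothing.
It also fails if it takes over 72 s, if anything falls off the work surface, if the arm or the gripper's body presses on something with over 40 N, if the wrist force passes 120 N, or if a joint passes its speed limit or range.

## Robot

A 6-joint arm with a two-finger parallel gripper is mounted at the origin on a cart in front of the work surface, level with it; the furniture and walls round the work are solid. World frame = base frame: x ahead of the robot, y to its left, z up, the work surface at z = 0. Lengths are in m, angles in rad, forces in N, time in s.
With the tool pointing down it reaches from about 0.3 to 0.875 m from the base axis. Payload 6.4 kg.
Tool frame: the origin (TCP) lies midway between the tips of the shut fingers; the grasp point (between the pads) lies 19 mm behind it; z points along the fingers, y is the line along which they close (so a half turn about z gives the same grasp; the last joint's range is limited). The gripper opens to 85 mm and grips with 20 to 120 N. Pads are 22 mm wide; open, the fingers measure 114 mm over their backs; the gripper's body (76 mm by 85 mm) begins 54 mm behind the grasp point. The pads swing forward as they close: fully open they stand 13 mm farther back than shut.
Start: joints at [1.114, 0.181, 1.607, -0, 1.354, -0.206], TCP at [0.143, 0.557, 0.231] pointing down, gripper open.
Joint ranges: [-2.99, 2.99], [-0.89, 2.07], [0.3, 2.58], [-1.14, 4.28], [0, 2.63], [-3.12, 3.12]. Speed limits (rad/s): [2.57, 2.57, 3.01, 3.14, 3.14, 3.14].

## Interface

Orientations are given as a unit quaternion [w, x, y, z].
In Python, from rig import robot, cams, spotter gives the robot as it stands. The module is installed in compiled form; this text tells all that it offers.
- The arm moves only by the tool apply_moves, never from a script. Its argument "steps" is a list of rows, each a list of 5 numbers: the shift along the world's x, y, z in m, then the turn about the world's z in rad, then the finger opening in m, from 0 to 0.0854. A call has exactly 10 rows; each row is the pose to reach, as a shift and turn from the pose commanded when the call began; what a row does not reach only later rows make up. A row lasts 1/10 s, in which the tool goes at most 50 mm and 8.59 degrees, less where a joint would pass 70% of its speed; a pose out of reach is approached as far as the arm can. A call with a gripper value outside its range is refused whole. The fingers move at their own pace and stop on an object; the grip force is fixed at half the most. Time passes only in rows, so rows that repeat a pose let the fingers close, or fill a call up. It gives the time, the measured TCP pose, the force, the opening and the grip force at its end, in the units of the state.
- robot.state(): the state, without advancing time (a new reading comes with each control period).
- cams.snapshot(name): name is "scene" or "side" or "wrist"; returns a dict with "frame" (400x640x3 uint8, red, green, blue), "fov_y" (degrees; the focal length in pixels is half the picture's height over the tangent of half this angle, whatever the lens; pixels are square), "cx", "cy" (the principal point, pixels), "rvec" (rotation vector, rad) and "tvec" (3), from world to camera coordinates, as OpenCV has them. Camera axes: x right, y down, z forward; pixel columns grow to the right and rows downward; lengths in m; the calibration is good to about 2 mm. A picture is of the moment at which its call begins. There is no depth.
- robot.finish_job(): hands the job in; it is judged then, once.
Trained networks look in a picture, given as the dict that the camera call returned (one of the last four; its "shot" number tells which), for a name from the list of things; names that differ only in an ending like _2 or _b are one class to them, and where a whole thing is asked for, a point or a joint stands for the part that bears it (a point fixed in the world has none). Each returns a list of dicts, best first, with "p" (0 to 1); they miss things now and then, are a little off and sometimes report something else, mostly with a low value. They report only what shows in the picture. A call takes as long as a camera call. They do not tell look-alikes from the thing itself.
- spotter.look_for(picture, target): "bbox" ([centre column, centre row, width, height] in pixels, round what is visible of it).
The state is a dict: "clock": time; "joint_pos": joint angles; "qd": joint speeds; "effort": joint torques, N m; "eef_pos": TCP position; "tcp_rot": TCP orientation; "wrist_force": force on the tool from outside, world axes, zero at the start; "wrist_torque": the same for the moment, N m; "opening": finger opening in m; "gripper_force": force on a finger pad.
Only numpy, scipy, OpenCV 4.12 (cv2) and the standard library are available. Lean on these libraries where they do the work, as an engineer would, in place of code of your own. Each camera call takes 0.05 s, during which the arm holds its last target. There are 200 camera calls.

## Working session

There is one attempt and no reset: what is moved stays moved. The work goes in short steps, Python scripts to look and compute and a tool call to move; the robot and the scene stay as the last step left them, time stands still between calls to the robot, and variables do not carry over. Pictures are saved under pics/ and viewed, at most 10 in all, crops included, and the job is handed in when it is done.

Besides the shell and the picture viewer there is one more tool, called after "Request:" as name(argument=value, ...) on one line, values as JSON. apply_moves: Moves the arm, as the interface text tells. Its arguments: {"type":"object","properties":{"steps":{"type":"array"}},"required":["steps"]}

```bash
mkdir -p pics
cat > h.py <<'E'
import numpy as np, cv2
from rig import robot, cams, spotter
def K(s):
    f=s["frame"].shape[0]/2/np.tan(np.radians(s["fov_y"])/2)
    return np.array([[f,0,s["cx"]],[0,f,s["cy"]],[0,0,1.]])
def proj(s,P):
    return cv2.projectPoints(np.array(P,float).reshape(-1,3),np.array(s["rvec"],float),np.array(s["tvec"],float),K(s),None)[0].reshape(-1,2)
def ray(s,uv,z):
    R=cv2.Rodrigues(np.array(s["rvec"],float))[0];t=np.array(s["tvec"],float).ravel()
    d=R.T@np.linalg.inv(K(s))@np.array([uv[0],uv[1],1.]);c=-R.T@t
    return c+d*(z-c[2])/d[2]
def save(s,name): cv2.imwrite(f"pics/{name}.png",s["frame"][:,:,::-1])
E
python3 - <<'E'
from h import *
st=robot.state();print(st)
ss=[]
for n in("scene","side","wrist"):
    s=cams.snapshot(n);ss.append(s["frame"])
    print(n,s["fov_y"],s["cx"],s["cy"],s["rvec"],s["tvec"],s["shot"])
    save(s,n+"0")
    for t in["fixture","clamp","latch","rack","straightedge","short_parallel","capacitor","pump_bottle","flux_bottle","solder_reel","latch_knob"]:
        print(t,[(round(d["p"],2),np.round(d["bbox"]).astype(int).tolist()) for d in spotter.look_for(s,t)][:3])
E
```

```text
{'clock': 0.0, 'joint_pos': array([ 1.11371791e+00,  1.81549082e-01,  1.60800998e+00, -6.32049801e-06,
        1.35379485e+00, -2.06323624e-01]), 'qd': array([-1.67388732e-03,  5.15834085e-04, -2.84121020e-05, -2.50272946e-04,
        2.17947123e-03,  2.64184028e-04]), 'effort': array([ 1.98846792e-03, -4.44868541e+01, -3.51340520e+01,  7.35893445e-05,
        9.06465197e-03,  1.42925518e-05]), 'eef_pos': array([0.14242654, 0.55651057, 0.23037868]), 'tcp_rot': array([-2.83861319e-04,  1.25048448e-01,  9.92150246e-01, -8.33631233e-04]), 'wrist_force': array([ 0.01768332,  0.1542339 , -0.41631017]), 'wrist_torque': array([ 0.02104662, -0.0327303 ,  0.00808174]), 'gripper_force': 0.0, 'opening': 0.08519387792590273}
scene 45.82401808417301 324.02614422087055 206.3560862449928 [ 1.98119081 -0.4243388   0.30091584] [-0.42625743  0.23045208  0.66672346] 1
fixture [(0.69, [304, 216, 111, 47])]
clamp [(0.77, [284, 210, 27, 20])]
latch [(0.46, [268, 207, 36, 17])]
rack []
straightedge [(0.63, [362, 256, 65, 54]), (0.44, [285, 209, 33, 22])]
short_parallel [(0.93, [392, 267, 43, 49])]
capacito
[... 504 characters left out ...]
[324, 186, 45, 30])]
straightedge [(0.61, [326, 180, 64, 14]), (0.51, [296, 242, 123, 68])]
short_parallel [(0.86, [322, 171, 48, 16])]
capacitor [(0.91, [259, 279, 20, 25]), (0.57, [394, 236, 18, 24]), (0.52, [290, 228, 15, 27])]
pump_bottle [(0.96, [259, 178, 23, 48])]
flux_bottle [(0.63, [377, 211, 15, 26])]
solder_reel [(0.63, [273, 172, 6, 6])]
latch_knob [(0.53, [325, 245, 45, 21])]
wrist 59.909391423935816 318.9023612749849 201.71305076158293 [-2.30884614 -1.79148633 -0.23792731] [-0.57454497 -0.03391059  0.37848157] 3
fixture []
clamp []
latch []
rack []
straightedge []
short_parallel []
capacitor [(0.52, [109, 393, 26, 10])]
pump_bottle []
flux_bottle []
solder_reel []
latch_knob []
```

Run:
```python
import cv2
a=cv2.imread("pics/scene0.png")[150:330,200:490]
b=cv2.imread("pics/side0.png")[140:320,190:430]
cv2.imwrite("pics/a.png",cv2.resize(a,(798,495),interpolation=cv2.INTER_CUBIC))
cv2.imwrite("pics/b.png",cv2.resize(b,(800,600),interpolation=cv2.INTER_CUBIC))
```

```text
(no output)
```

View pics/a.png

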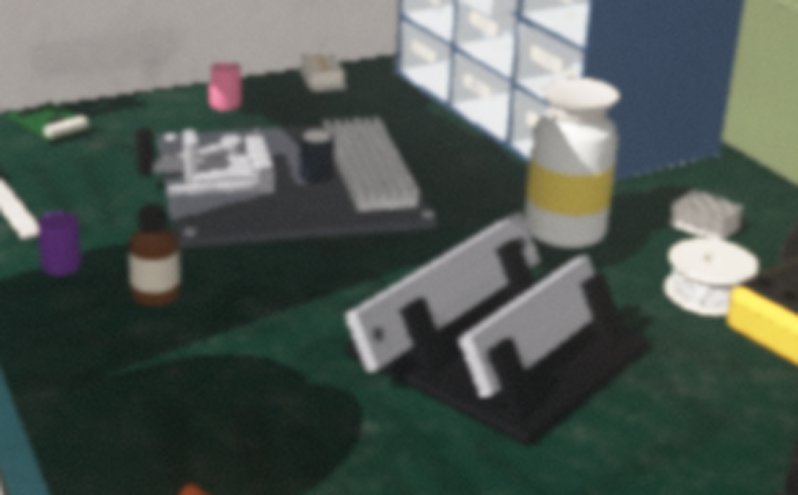

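View pics/b.png

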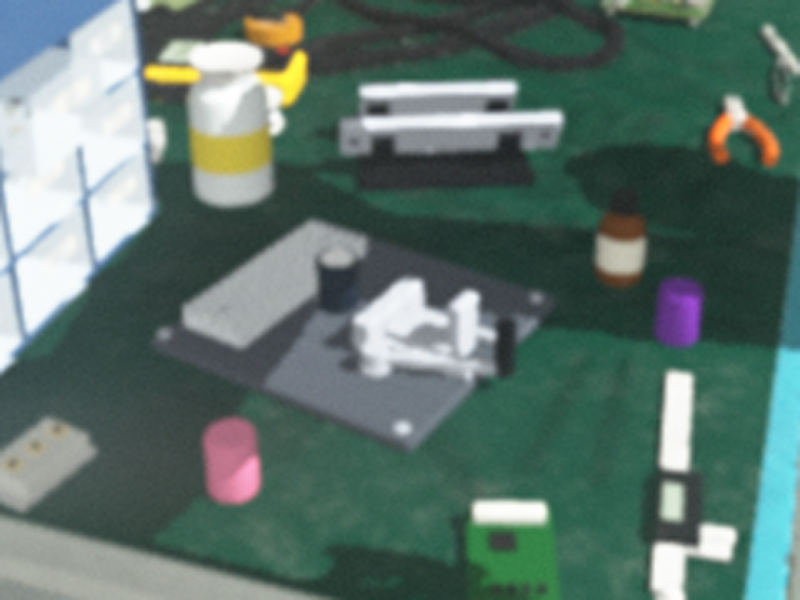

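```bash
cat > fit.py <<'E'
from h import *
from scipy.optimize import least_squares
def T(p,P):
    P=np.array(P,float).reshape(-1,3);c,s=np.cos(p[2]),np.sin(p[2])
    return np.c_[p[0]+c*P[:,0]-s*P[:,1],p[1]+s*P[:,0]+c*P[:,1],P[:,2]]
def fit(obs,p0,loss="soft_l1"):
    f=lambda p:np.concatenate([(proj(s,T(p,P))-np.array(uv)).ravel() for s,P,uv in obs])
    r=least_squares(f,p0,loss=loss);return r.x,f(r.x).reshape(-1,2)
E
python3 - <<'E'
from fit import *
A=cams.snapshot("scene");B=cams.snapshot("side")
a=lambda *u:np.array(u)/2.752+[200,150]
b=lambda *u:np.array(u)/3.3333+[190,140]
for s in(A,B):
    R=cv2.Rodrigues(np.array(s["rvec"]))[0];print("cam",-R.T@s["tvec"],R[2])
hs=lambda sx,sy:[.055+.025*sx,.075*sy,.024]
m=1e-3
obs=[(A,[[-.12,-.1,.008],[.09,-.1,.008],hs(-1,1),hs(1,1),hs(1,-1),hs(-1,-1)],a([178,243],[435,225],[325,122],[375,120],[418,205],[362,210])),
(B,[[.09,.1,.008],[-.12,.1,.008],[-.12,-.1,.008],hs(1,1),hs(-1,1),hs(1,-1),hs(-1,-1)],b([152,340],[412,447],[555,300],[183,308],[242,344],[315,220],[368,238]))]
g=ray(A,a(300,190),.01);print(g)
best=min((fit(obs,[g[0],g[1],y]) for y in np.arange(-3,3,1)),key=lambda r:abs(r[1]).sum())
p=best[0];print("fixture",p,np.degrees(p[2]));print(best[1].round(1).tolist())
# capacitor
print("cap scene top",ray(A,a(317,136),.046),"side top",ray(B,b(338,253),.046))
# rack base: +? corners
c,s30=np.cos(np.pi/6),.5
def bar(x0,L):
    o=np.array([x0,0,.020]);z=np.array([-.5,0,c]);x=np.array([c,0,.5]);
    return lambda i,j,k:o+x*.005*i+np.array([0,L/2*j,0])+z*.04*k
for lab,xl,xs in(("long left",-.03,.04),):
    l=bar(xl,.19);q=bar(xs,.14)
    # scene: near = robot side?; 
    for sg in(1,-1):
      pass
    obs=[(A,[l(-1,-1,1),l(-1,-1,0),l(-1,1,1),q(-1,-1,1),q(-1,-1,0),q(-1,1,1),[.075,-.075,.008]],a([348,318],[368,368],[518,215],[463,342],[485,392],[585,258],[530,440])),
         (B,[l(-1,1,1),l(-1,-1,1),q(-1,1,1),q(-1,-1,1),l(-1,1,0),l(-1,-1,0)],b([340,122],[562,115],[360,88],[518,84],[342,152],[560,148]))]
    g=ray(A,a(500,370),.01);print(g)
    best=min((fit(obs,[g[0],g[1],y]) for y in np.arange(-3,3,1)),key=lambda r:abs(r[1]).sum())
    print("rack",best[0],np.degrees(best[0][2]),best[1].round(1).tolist())
for n,s,u,z in(("pump",A,a(570,93),.121),("pumpB",B,b(228,55),.121),("flux",A,a(152,215),.07),("fluxB",B,b(625,200),.07),("reel",A,a(712,258),.029),("purple",A,a(60,220),.038),("pink",A,a(225,72),.038)):print(n,ray(s,u,z)[:2].round(3))
E
```

```text
cam [ 0.16251753 -0.63189818  0.50360349] [ 0.39138037  0.81458381 -0.42810585]
cam [0.28365832 0.99895288 0.49823846] [ 0.26955907 -0.84853909 -0.45532332]
[0.55286974 0.25859563 0.01      ]
fixture [ 0.56824765  0.28659292 -0.23388601] -13.400681247725059
[[-1.6, -0.2], [0.2, -1.1], [-1.2, -0.3], [0.1, -0.8], [-0.5, -5.0], [-2.0, -5.2], [-0.6, -1.4], [-0.0, -2.2], [0.7, -2.4], [0.3, -1.5], [-0.2, -5.8], [-0.9, -1.4], [-0.7, -1.7]]
cap scene top [0.57774296 0.28078181 0.046     ] side top [0.57441409 0.27773222 0.046     ]
[ 0.57076519 -0.03242476  0.01      ]
rack [ 0.58654191 -0.00472556 -1.15137872] -65.96914146938285 [[0.4, -0.6], [1.2, 2.0], [-0.9, 0.1], [-1.0, -0.1], [-0.8, 3.1], [-2.2, 0.7], [-0.1, 1.2], [-0.9, 0.1], [-1.2, 0.1], [0.4, 0.4], [-0.7, 0.2], [-1.6, -0.8], [-2.7, -1.8]]
pump [0.723 0.131]
pumpB [0.725 0.132]
flux [0.394 0.154]
fluxB [0.391 0.177]
reel [0.775 0.006]
purple [0.345 0.231]
pink [0.563 0.465]
```

Run:
```python
from h import *
s=cams.snapshot("wrist");st=robot.state()
R=cv2.Rodrigues(np.array(s["rvec"]))[0];c=-R.T@s["tvec"]
print("cam",c,"axes",R.round(3)); print(c-st["eef_pos"])
w,x,y,z=st["tcp_rot"]
print("tool y",2*(x*y+w*z)*-0+2*(x*y-w*z),1-2*(x*x+z*z))
```

```text
cam [0.0785197  0.57327882 0.37374595] axes [[ 0.248  0.969 -0.001]
 [ 0.935 -0.24   0.262]
 [ 0.254 -0.066 -0.965]]
[-0.06416491  0.01622957  0.14243549]
tool y 0.2481319408741994 0.9687262437950177
```

Request:
apply_moves(steps=[[0.04, -0.026, 0.04, 0, 0.085], [0.08, -0.052, 0.07, 0, 0.085], [0.12, -0.078, 0.07, 0, 0.085], [0.16, -0.104, 0.07, 0, 0.085], [0.2, -0.13, 0.07, 0, 0.085], [0.24, -0.156, 0.07, 0, 0.085], [0.28, -0.182, 0.07, 0, 0.085], [0.32, -0.208, 0.07, 0, 0.085], [0.36, -0.234, 0.07, 0, 0.085], [0.392, -0.26, 0.07, 0, 0.085]])

```text
clock: 2.95
eef_pos: [0.5369, 0.2952, 0.3012]
tcp_rot: [0.0, 0.126, 0.992, 0.0]
wrist_force: [-0.1, 1.2, -0.0]
opening: 0.0851
gripper_force: 0.0
```

Run:
```python
from fit import *
import pickle
s=cams.snapshot("wrist");save(s,"w1");pickle.dump(s,open("w1.pkl","wb"))
print(robot.state()["eef_pos"])
print(proj(s,T([.568,.287,-.234],[[-.12,-.1,.008],[.09,-.1,.008],[.09,.1,.008],[-.12,.1,.008]])).round())
cv2.imwrite("pics/w1b.png",cv2.resize(s["frame"][:,:,::-1],(800,500)))
```

```text
[0.54092143 0.29085552 0.30076192]
[[234.  90.]
 [247. 253.]
 [394. 250.]
 [401.  87.]]
```

View pics/w1b.png

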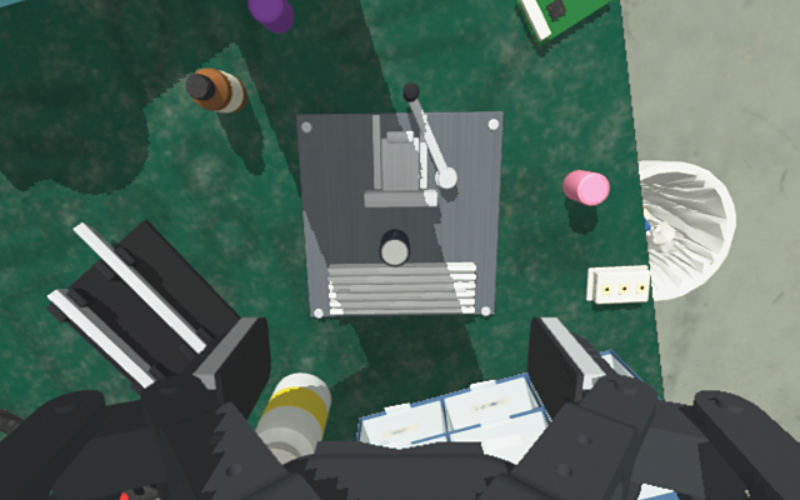

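```bash
cat > f2.py <<'E'
from fit import *
import pickle
s=pickle.load(open("w1.pkl","rb"));g=cv2.cvtColor(s["frame"],cv2.COLOR_RGB2GRAY)
uv=np.array([[297,115],[503,112],[497,315],[310,317],[329,263.5],[475,262.5]],np.float32)/1.25
ref=cv2.cornerSubPix(g,uv.copy().reshape(-1,1,2),(4,4),(-1,-1),(3,50,.01)).reshape(-1,2)
print((ref-uv).round(1).tolist())
P=[[-.12,-.1,.008],[-.12,.1,.008],[.09,.1,.008],[.09,-.1,.008],[.03,-.075,.024],[.03,.075,.024]]
for q in(uv,ref):
    p,e=fit([(s,P,q)],[.568,.287,-.234]);print(p.round(4),np.degrees(p[2]),e.round(1).tolist())
inv=lambda p,w:(np.array([[np.cos(p[2]),np.sin(p[2])],[-np.sin(p[2]),np.cos(p[2])]])@(np.array(w[:2])-p[:2])*1e3).round(1)
k=1/1.25
for n,u,z in(("cap",(395,251),.046),("knob",(411,90),.053),("pivot",(447,178),.026),("jawL",(364,207),.0),("jaw top front",(400,193),.031),("tabtop",(400,136),.051)):
    w=ray(s,np.array(u)*k,z);print(n,w.round(4),inv(p,w))
c=np.sqrt(3)/2
top=np.array([[75,229],[82,224]])*k
print("long near end top",[ray(s,u,.0546).round(4) for u in top])
rp=[.5865,-.0047,-1.1514]
pr=proj(s,T(rp,[[-.05-.0043,-.095,.0521],[-.05+.0043,-.095,.0571],[-.05-.0043,.095,.0521],[-.05+.0043,.095,.0571],[.02-.0043,-.07,.0521],[.02+.0043,-.07,.0571]]))/k
print(pr.round())
cv2.imwrite("pics/c.png",cv2.resize(s["frame"][55:325,20:420,::-1],(800,540),interpolation=cv2.INTER_CUBIC))
E
python3 f2.py
```

```text
[[-0.6000000238418579, -0.6000000238418579], [-0.30000001192092896, -1.0], [0.0, 0.0], [1.7000000476837158, -2.200000047683716], [-1.7999999523162842, 3.700000047683716], [0.0, 0.0]]
[ 0.5701  0.2895 -0.2373] -13.598962596828484 [[-1.0, -0.7], [1.4, -0.9], [-1.5, -0.4], [0.5, 0.0], [-0.6, 3.8], [1.1, 2.9]]
[ 0.5695  0.2893 -0.2338] -13.393287945650489 [[-1.0, -0.3], [1.1, -0.7], [-1.4, -1.0], [-1.1, 2.1], [1.0, -0.1], [1.0, 2.4]]
cap [0.5753 0.2813 0.046 ] [ 7.5 -6.5]
knob [0.4402 0.3305 0.053 ] [-135.4   10.1]
pivot [0.5231 0.3459 0.026 ] [-58.3  44.3]
jawL [0.5338 0.2587 0.    ] [-27.7 -38.1]
jaw top front [0.5251 0.2991 0.031 ] [-45.5  -0.8]
tabtop [0.4743 0.3121 0.051 ] [-97.9   0.1]
long near end top [array([0.4797, 0.0032, 0.0546]), array([0.4771, 0.0114, 0.0546])]
[[ 79. 225.]
 [ 69. 232.]
 [224. 370.]
 [216. 377.]
 [ 51. 290.]
 [ 41. 297.]]
```

View pics/c.png

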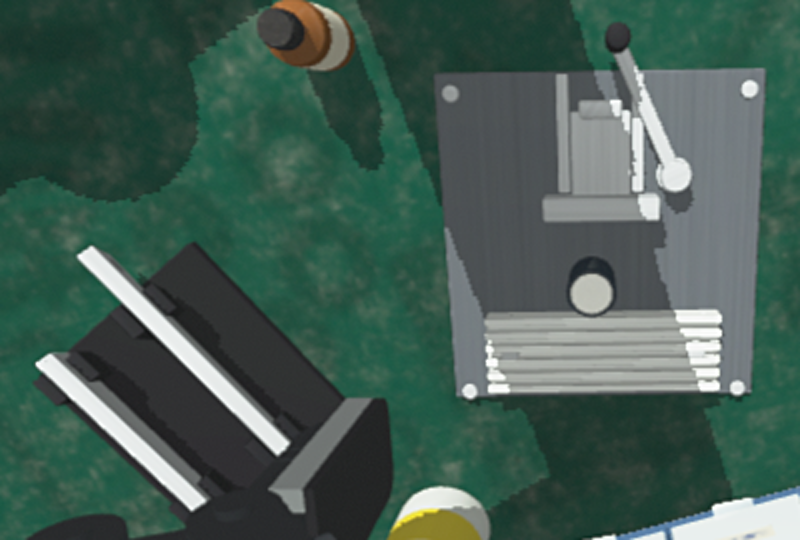

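```bash
cat > f3.py <<'E'
from fit import *
import pickle
s=pickle.load(open("w1.pkl","rb"))
w=lambda *u:np.array(u)/2+[20,55]
P=[[-.12,-.1,.008],[-.12,.1,.008],[.09,.1,.008],[.09,-.1,.008],[.03,-.075,.008],[.03,.075,.008]]
p,e=fit([(s,P,w([436,73],[765,69],[752,391],[457,397],[486,313],[721,310]))],[.568,.287,-.234])
print("fix",p.round(4),np.degrees(p[2]),e.round(1).tolist())
inv=lambda p,w:(np.array([[np.cos(p[2]),np.sin(p[2])],[-np.sin(p[2]),np.cos(p[2])]])@(np.array(w[:2])-p[:2])*1e3).round(1)
for n,u,z in(("cap",(592,294),.046),("knob",(618,36),.053),("pivot",(675,174),.026),("jaw top back L",(544,197),.031),("tabtop front",(600,117),.051),("tab back",(600,102),.051)):
    q=ray(s,w(u)[0],z);print(n,q.round(4),inv(p,q))
A=cams.snapshot("scene");B=cams.snapshot("side")
a=lambda *u:np.array(u)/2.752+[200,150]
b=lambda *u:np.array(u)/3.3333+[190,140]
c=np.sqrt(3)/2
def bar(x0,L):
    o=np.array([x0,0,.020]);z=np.array([-.5,0,c]);x=np.array([c,0,.5])
    return lambda i,j,k:o+x*.005*i+np.array([0,L/2*j,0])+z*.04*k
l=bar(-.03,.19);q=bar(.04,.14)
W=(s,[l(-1,-1,1),l(1,-1,1),q(-1,-1,1),q(1,-1,1),[-.075,-.075,.008]],w([93,247],[78,257],[55,353],[38,363],[193,243]))
O=[(A,[l(-1,-1,1),l(-1,1,1),q(-1,-1,1),q(-1,1,1)],a([348,318],[518,215],[463,342],[585,258])),
(B,[l(-1,1,1),l(-1,-1,1),q(-1,1,1),q(-1,-1,1)],b([340,122],[562,115],[360,88],[518,84]))]
for o in([W],[W]*2+O):
    r,e=fit(o,[.586,-.005,-1.15]);print("rack",r.round(4),np.degrees(r[2]),e.round(1).tolist())
E
python3 f3.py
```

```text
fix [ 0.5705  0.2894 -0.2382] -13.646991213935847 [[-1.3, 0.0], [1.3, -0.4], [0.0, 1.4], [-0.0, 0.3], [1.4, -0.3], [-1.5, -0.3]]
cap [0.5767 0.2809 0.046 ] [ 8.1 -6.7]
knob [0.4412 0.3304 0.053 ] [-135.3    9.4]
pivot [0.5226 0.3459 0.026 ] [-59.9  43.6]
jaw top back L [0.5158 0.2672 0.031 ] [-47.9 -34.5]
tabtop front [0.4792 0.3109 0.051 ] [-93.8  -0.7]
tab back [0.4715 0.3128 0.051 ] [-101.7   -0.6]
rack [ 0.5861  0.0045 -1.1223] -64.30114396021416 [[1.3, 0.0], [0.8, 0.7], [-0.8, -0.3], [-0.1, 0.6], [-1.7, -3.3]]
rack [ 5.8710e-01 -4.0000e-04 -1.1637e+00] -66.67659289559398 [[1.4, 1.2], [0.8, 1.7], [-3.0, -0.4], [-2.6, 0.2], [-1.5, -1.3], [1.4, 1.2], [0.8, 1.7], [-3.0, -0.4], [-2.6, 0.2], [-1.5, -1.3], [-0.6, -2.3], [-1.1, -0.8], [-2.4, -1.6], [-2.9, -0.2], [-1.9, 0.5], [-1.8, 0.8], [-0.2, 0.8], [-1.1, 0.9]]
```

Run:
```python
from h import *
st=robot.state();print(st["clock"],st["eef_pos"],st["tcp_rot"],st["joint_pos"])
```

```text
3.1 [0.53638458 0.29495759 0.30066584] [-3.47079681e-04  1.27153101e-01  9.91883014e-01 -2.36315970e-04] [ 3.09188038e-01  2.15836784e-01  1.42612428e+00 -1.35026014e-04
  1.50046051e+00 -1.00660222e+00]
```

Request:
apply_moves(steps=[[0.02, -0.007, -0.03, 0, 0.085], [0.04, -0.014, -0.06, 0, 0.085], [0.04, -0.014, -0.1, 0, 0.085], [0.04, -0.014, -0.14, 0, 0.085], [0.04, -0.014, -0.18, 0, 0.085], [0.04, -0.014, -0.2, 0, 0.085], [0.04, -0.014, -0.2, 0, 0.085], [0.04, -0.014, -0.2, 0, 0.085], [0.04, -0.014, -0.2, 0, 0.085], [0.04, -0.014, -0.2, 0, 0.085]])

```text
clock: 4.1
eef_pos: [0.5759, 0.2837, 0.1036]
tcp_rot: [0.002, 0.125, 0.992, 0.001]
wrist_force: [0.8, 0.6, -0.3]
opening: 0.0848
gripper_force: 0.0
```

Run:
```python
from fit import *
s=cams.snapshot("wrist");save(s,"w2");print(robot.state()["eef_pos"])
for t in("capacitor",):print([(d["p"],d["bbox"]) for d in spotter.look_for(s,t)])
print(proj(s,[[.5763,.281,.046],[.5763,.281,.008]]).round())
I=s["frame"];cv2.imwrite("pics/w2b.png",I[:,:,::-1])
```

```text
[0.57573573 0.28354651 0.1033413 ]
[(0.6, [312.7, 212.7, 48.2, 57.5]), (0.57, [602.0, 121.1, 75.9, 56.1])]
[[315. 222.]
 [316. 205.]]
```

View pics/w2b.png

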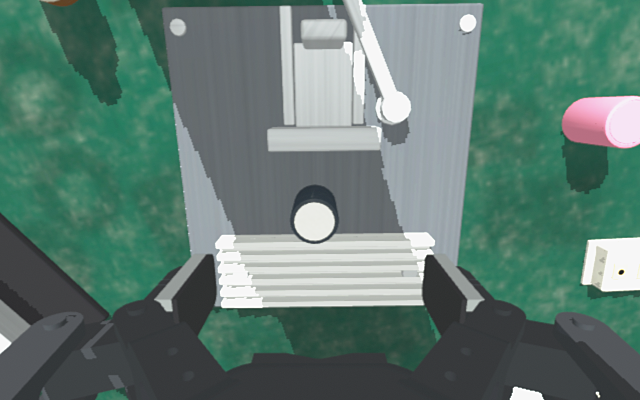

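Request:
apply_moves(steps=[[0, -0.003, -0.03, 0, 0.085], [0, -0.003, -0.06, 0, 0.085], [0, -0.003, -0.08, 0, 0.085], [0, -0.003, -0.085, 0, 0.085], [0, -0.003, -0.085, 0, 0.06], [0, -0.003, -0.085, 0, 0.02], [0, -0.003, -0.085, 0, 0.02], [0, -0.003, -0.085, 0, 0.02], [0, -0.003, -0.085, 0, 0.02], [0, -0.003, -0.085, 0, 0.02]])

```text
clock: 5.2
eef_pos: [0.576, 0.2804, 0.0181]
tcp_rot: [0.001, 0.125, 0.992, 0.001]
wrist_force: [-0.1, 0.2, 6.0]
opening: 0.0279
gripper_force: 59.7
```

Request:
apply_moves(steps=[[0, 0, 0.04, 0, 0.02], [0, 0, 0.08, 0, 0.02], [-0.02, 0.035, 0.08, 0, 0.02], [-0.044, 0.072, 0.08, 0, 0.02], [-0.068, 0.11, 0.08, 0, 0.02], [-0.092, 0.15, 0.08, 0, 0.02], [-0.116, 0.19, 0.08, 0, 0.02], [-0.116, 0.19, 0.08, 0, 0.02], [-0.116, 0.19, 0.04, 0, 0.02], [-0.116, 0.19, 0.01, 0, 0.02]])

```text
clock: 6.2
eef_pos: [0.4588, 0.4705, 0.026]
tcp_rot: [0.001, 0.124, 0.992, 0.0]
wrist_force: [0.8, -0.2, -1.3]
opening: 0.0277
gripper_force: 59.4
```

Request:
apply_moves(steps=[[0, 0, -0.008, 0, 0.02], [0, 0, -0.015, 0, 0.02], [0, 0, -0.0165, 0, 0.02], [0, 0, -0.0175, 0, 0.02], [0, 0, -0.0175, 0, 0.02], [0, 0, -0.0175, 0, 0.035], [0, 0, -0.0175, 0, 0.06], [0, 0, -0.0175, 0, 0.085], [0, 0, -0.0175, 0, 0.085], [0, 0, 0.03, 0, 0.085]])

```text
clock: 7.2
eef_pos: [0.4537, 0.4663, 0.0487]
tcp_rot: [-0.006, 0.125, 0.992, -0.005]
wrist_force: [-0.2, 0.4, -0.7]
opening: 0.0849
gripper_force: 0.0
```

Request:
apply_moves(steps=[[0, 0, 0.05, 0, 0.085], [0.005, -0.04, 0.08, 0.07, 0.085], [0.015, -0.085, 0.1, 0.15, 0.085], [0.025, -0.13, 0.12, 0.23, 0.085], [0.032, -0.175, 0.14, 0.31, 0.085], [0.04, -0.22, 0.16, 0.39, 0.085], [0.048, -0.265, 0.17, 0.47, 0.085], [0.055, -0.31, 0.18, 0.55, 0.085], [0.062, -0.355, 0.19, 0.61, 0.085], [0.066, -0.4, 0.2, 0.672, 0.085]])

```text
clock: 8.2
eef_pos: [0.5248, 0.0682, 0.257]
tcp_rot: [0.0, -0.21, 0.978, -0.0]
wrist_force: [1.0, -0.7, -0.1]
opening: 0.0848
gripper_force: 0.0
```

Request:
apply_moves(steps=[[0, -0.04, 0, 0, 0.085], [0, -0.055, 0, 0, 0.085], [0, -0.055, 0, 0, 0.085], [0, -0.055, 0, 0, 0.085], [0, -0.055, 0, 0, 0.085], [0, -0.055, 0, 0, 0.06], [0, -0.055, 0, 0, 0.05], [0, -0.055, 0, 0, 0.05], [0, -0.055, 0, 0, 0.05], [0, -0.055, 0, 0, 0.05]])

```text
clock: 9.2
eef_pos: [0.5247, 0.0152, 0.2563]
tcp_rot: [0.0, -0.209, 0.978, -0.0]
wrist_force: [-0.3, 0.1, -0.6]
opening: 0.0499
gripper_force: 0.0
```

Run:
```python
from fit import *
import pickle
s=cams.snapshot("wrist");save(s,"w3");pickle.dump(s,open("w3.pkl","wb"));st=robot.state();print(st["eef_pos"],st["tcp_rot"])
for t in("straightedge","short_parallel"):print([(d["p"],d["bbox"]) for d in spotter.look_for(s,t)])
cv2.imwrite("pics/w3b.png",cv2.resize(s["frame"][:,:,::-1],(800,500),interpolation=cv2.INTER_CUBIC))
```

```text
[0.52469862 0.0151017  0.25630847] [ 9.66140740e-06 -2.09100891e-01  9.77894072e-01 -2.00110379e-05]
[]
[(0.67, [256.9, 217.6, 24.0, 132.2])]
```

View pics/w3b.png

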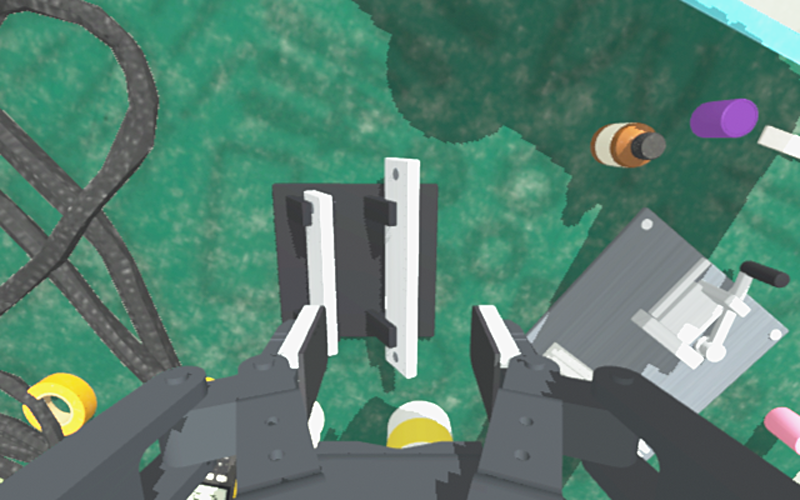

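Run:
```python
from fit import *
import pickle
s=pickle.load(open("w3.pkl","rb"));k=1/1.25
c=np.sqrt(3)/2
def bar(x0,L):
    o=np.array([x0,0,.020]);z=np.array([-.5,0,c]);x=np.array([c,0,.5])
    return lambda i,j,k:o+x*.005*i+np.array([0,L/2*j,0])+z*.04*k
l=bar(-.03,.19);q=bar(.04,.14)
P=[[.075,-.075,.008],[-.075,-.075,.008],[-.075,.075,.008],l(-1,-1,1),l(1,-1,0),l(-1,1,1),q(-1,-1,1),q(1,-1,0),q(-1,1,1)]
uv=np.array([[273,185],[438,185],[436,337],[419,160],[386,158],[416,377],[331,194],[305,192],[337,354]])*k
p,e=fit([(s,P,uv)],[.586,-.002,-1.15]);print(p,np.degrees(p[2]),e.round(1).tolist())
for n,P in(("top-left mid",l(-1,0,1)),("right face at 20mm",l(1,0,.5)),("origin",l(0,0,0)),("ctr",l(0,0,.5))):print(n,T(p,P).round(4))
st=robot.state();w,x,y,z=st["tcp_rot"];print("tool y deg",np.degrees(np.arctan2(1-2*(x*x+z*z),2*(x*y-w*z))))
```

```text
[ 5.86347755e-01  4.89210510e-04 -1.15079338e+00] -65.93560381599961 [[-0.6, -1.8], [1.6, -1.7], [-0.0, -0.6], [0.3, 2.6], [-1.5, 2.4], [0.4, 1.3], [0.3, 0.8], [-1.3, -1.3], [0.5, -0.5]]
top-left mid [[0.5642 0.0501 0.0521]]
right face at 20mm [[0.5718 0.0331 0.0398]]
origin [[0.5741 0.0279 0.02  ]]
ctr [[0.57   0.037  0.0373]]
tool y deg 114.12792475855443
```

Request:
apply_moves(steps=[[0.02, 0.012, -0.03, 0, 0.05], [0.041, 0.0255, -0.06, 0, 0.05], [0.041, 0.0255, -0.1, 0, 0.05], [0.041, 0.0255, -0.14, 0, 0.05], [0.041, 0.0255, -0.17, 0, 0.05], [0.041, 0.0255, -0.17, 0, 0.05], [0.041, 0.0255, -0.17, 0, 0.05], [0.041, 0.0255, -0.17, 0, 0.05], [0.041, 0.0255, -0.17, 0, 0.05], [0.041, 0.0255, -0.17, 0, 0.05]])

```text
clock: 10.35
eef_pos: [0.5668, 0.0404, 0.0881]
tcp_rot: [0.001, -0.209, 0.978, -0.001]
wrist_force: [1.5, -0.3, -0.2]
opening: 0.0497
gripper_force: 0.0
```

Run:
```python
from fit import *
import pickle
s=cams.snapshot("wrist");save(s,"w4");st=robot.state();print(st["eef_pos"],st["tcp_rot"])
B=cams.snapshot("side")
cv2.imwrite("pics/w4b.png",np.vstack([s["frame"][:,:,::-1],cv2.resize(B["frame"][145:205,270:390,::-1],(400,200))[:, :, :] if 0 else cv2.copyMakeBorder(cv2.resize(B["frame"][145:205,270:390,::-1],(400,200)),0,0,0,240,0)]))
```

```text
[0.56656198 0.0404261  0.08770348] [ 1.13513659e-03 -2.09022000e-01  9.77910198e-01 -3.98918283e-04]
```

View pics/w4b.png

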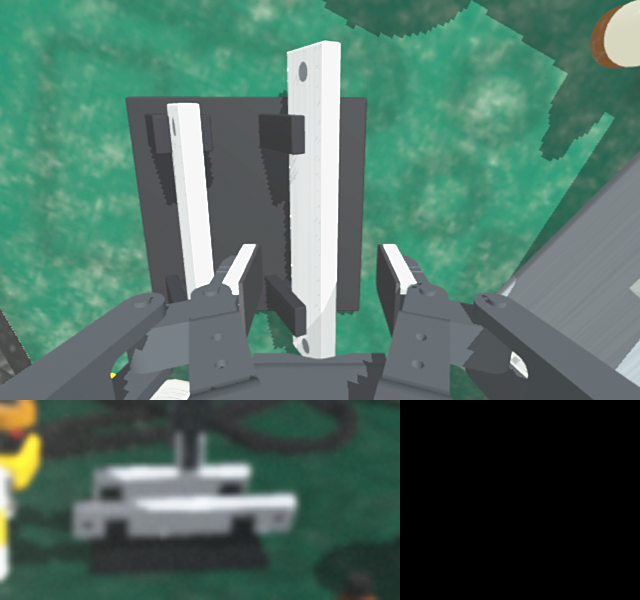

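Request:
apply_moves(steps=[[0, 0, -0.025, 0, 0.05], [0, 0, -0.042, 0, 0.05], [0, 0, -0.048, 0, 0.05], [0, 0, -0.048, 0, 0.05], [0, 0, -0.048, 0, 0.04], [0, 0, -0.048, 0, 0.03], [0, 0, -0.048, 0, 0.025], [0, 0, -0.048, 0, 0.02], [0, 0, -0.048, 0, 0.018], [0, 0, -0.048, 0, 0.018]])

```text
clock: 11.45
eef_pos: [0.566, 0.0406, 0.0388]
tcp_rot: [0.0, -0.209, 0.978, -0.0]
wrist_force: [-0.3, 0.5, 3.7]
opening: 0.0182
gripper_force: 5.8
```

Request:
apply_moves(steps=[[0, 0, 0, 0, 0.014], [0, 0, 0, 0, 0.012], [0, 0, 0, 0, 0.012], [-0.001, 0.0023, 0.0043, 0, 0.012], [-0.002, 0.0046, 0.0087, 0, 0.012], [-0.0031, 0.0068, 0.013, 0, 0.012], [-0.0041, 0.0091, 0.0173, 0, 0.012], [-0.0051, 0.0114, 0.0217, 0, 0.012], [-0.0061, 0.0137, 0.026, 0, 0.012], [-0.0071, 0.016, 0.0303, 0, 0.012]])

```text
clock: 12.45
eef_pos: [0.5593, 0.0555, 0.069]
tcp_rot: [0.001, -0.209, 0.978, -0.001]
wrist_force: [0.5, -0.0, -1.9]
opening: 0.0119
gripper_force: 1.2
```

Request:
apply_moves(steps=[[-0.0005, 0.001, 0.002, 0, 0.008], [-0.001, 0.002, 0.004, 0, 0.004], [-0.001, 0.002, 0.004, 0, 0.004], [-0.001, 0.002, 0.004, 0, 0.004], [-0.001, 0.002, 0.01, 0, 0.004], [-0.001, 0.002, 0.03, 0, 0.004], [-0.001, 0.002, 0.05, 0, 0.004], [-0.001, 0.002, 0.05, 0, 0.004], [-0.001, 0.002, 0.05, 0, 0.004], [-0.001, 0.002, 0.05, 0, 0.004]])

```text
clock: 13.45
eef_pos: [0.5567, 0.0586, 0.1174]
tcp_rot: [-0.001, -0.209, 0.978, 0.0]
wrist_force: [0.0, -0.2, -3.2]
opening: 0.008
gripper_force: 60.6
```

Run:
```python
from fit import *
import pickle
s=cams.snapshot("wrist");save(s,"w5");st=robot.state();print(st["eef_pos"],st["tcp_rot"],st["opening"],st["wrist_force"])
B=cams.snapshot("side");A=cams.snapshot("scene")
pickle.dump((s,A,B),open("w5.pkl","wb"))
print(proj(B,st["eef_pos"]),proj(A,st["eef_pos"]))
cr=lambda S,w,h:cv2.resize(S["frame"][int(proj(S,st["eef_pos"])[0,1])-h:int(proj(S,st["eef_pos"])[0,1])+h,int(proj(S,st["eef_pos"])[0,0])-w:int(proj(S,st["eef_pos"])[0,0])+w,::-1],(320,240),interpolation=cv2.INTER_CUBIC)
cv2.imwrite("pics/w5b.png",np.vstack([s["frame"][40:,:,::-1],np.hstack([cr(A,60,45),cr(B,60,45)])]))
```

```text
[0.55659666 0.05861754 0.1172502 ] [-1.10941437e-03 -2.09044964e-01  9.77905329e-01  3.72604085e-04] 0.0077345018593786875 [ 0.06645545 -0.24641384 -3.46788571]
[[326.33713908 156.2110586 ]] [[354.00930626 212.30682299]]
```

View pics/w5b.png

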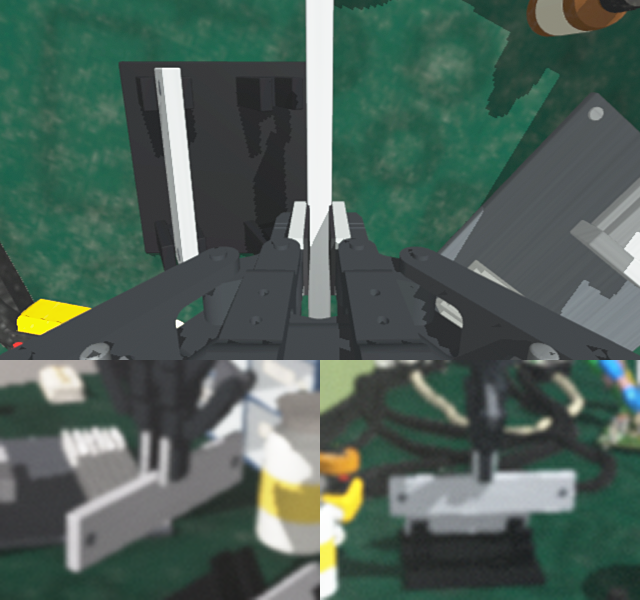

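Run:
```python
from fit import *
import pickle
s,A,B=pickle.load(open("w5.pkl","rb"))
tcp=np.array([.5566,.0586,.1172]);th=np.radians(24.13);u=np.array([np.cos(th),np.sin(th)]);n=np.array([np.sin(th),-np.cos(th)])# rack +x
def P(q,i,j,k):
    xy=tcp[:2]+q[2]*n+n*.005*i+u*(q[0]+.095*j);return [*xy,tcp[2]+q[1]+.04*k+q[3]*j]
O=[(B,[(-1,1,0),(-1,1,1),(-1,-1,0),(-1,-1,1)],[[293,169.9],[293,154.9],[361.6,167.2],[362.4,153]]),
(A,[(-1,-1,1),(1,-1,0),(1,1,1)],[[318.8,225.9],[324.8,245.7],[385,193.2]])]
f=lambda q:np.concatenate([(proj(S,[P(q,*t) for t in I])-np.array(v)).ravel() for S,I,v in O])
r=least_squares(f,[0,-.02,0,0],loss="soft_l1");print("along,zbot,perp,tilt",r.x.round(4),f(r.x).reshape(-1,2).round(1).tolist())
# wrist: near end along
p=[ -.0,0]
F=np.array([.5705,.2894,-.2382])
print("target bar ctr",T(F,[.025,0,.008]),"2mm off",T(F,[.0225,0,.008]))
```

```text
along,zbot,perp,tilt [-0.0022 -0.0316  0.0013  0.0001] [[-0.4, -1.5], [-0.6, -0.2], [-0.7, -0.8], [-0.6, -0.1], [-0.7, -0.5], [-2.8, 1.8], [0.3, 1.3]]
target bar ctr [[0.59479411 0.28350115 0.008     ]] 2mm off [[0.5923647  0.28409104 0.008     ]]
```

Request:
apply_moves(steps=[[0, 0.01, 0.02, 0.05, 0.004], [0.002, 0.04, 0.03, 0.15, 0.004], [0.006, 0.07, 0.03, 0.27, 0.004], [0.011, 0.1, 0.03, 0.39, 0.004], [0.016, 0.13, 0.03, 0.51, 0.004], [0.021, 0.16, 0.03, 0.63, 0.004], [0.027, 0.19, 0.03, 0.74, 0.004], [0.032, 0.215, 0.02, 0.84, 0.004], [0.0348, 0.228, 0, 0.912, 0.004], [0.0348, 0.228, 0, 0.912, 0.004]])

```text
clock: 14.6
eef_pos: [0.5898, 0.2877, 0.1144]
tcp_rot: [-0.003, -0.62, 0.785, 0.001]
wrist_force: [-1.1, -1.0, -4.1]
opening: 0.0077
gripper_force: 60.5
```

Request:
apply_moves(steps=[[0, 0, 0, 0, 0.004], [0, 0, -0.02, 0, 0.004], [0, 0, -0.04, 0, 0.004], [0, 0, -0.04, 0, 0.004], [0, 0, -0.04, 0, 0.004], [0, 0, -0.04, 0, 0.004], [0, 0, -0.04, 0, 0.004], [0, 0, -0.04, 0, 0.004], [0, 0, -0.04, 0, 0.004], [0, 0, -0.04, 0, 0.004]])

```text
clock: 15.6
eef_pos: [0.5924, 0.2866, 0.0788]
tcp_rot: [0.0, -0.618, 0.786, -0.0]
wrist_force: [0.0, -0.4, -3.4]
opening: 0.0078
gripper_force: 60.5
```

Run:
```python
from fit import *
import pickle
s=cams.snapshot("wrist");st=robot.state();print(st["eef_pos"],st["tcp_rot"],st["opening"],st["wrist_force"])
w,x,y,z=st["tcp_rot"];print("tool y deg",np.degrees(np.arctan2(1-2*(x*x+z*z),2*(x*y-w*z))))
B=cams.snapshot("side");A=cams.snapshot("scene");pickle.dump((s,A,B),open("w6.pkl","wb"))
u,v=proj(B,[.59,.285,.03])[0].astype(int);U,V=proj(A,[.59,.285,.03])[0].astype(int)
cv2.imwrite("pics/w6b.png",np.vstack([cv2.resize(s["frame"][60:,:,::-1],(640,340)),np.hstack([cv2.resize(A["frame"][V-40:V+40,U-55:U+55,::-1],(320,233),interpolation=cv2.INTER_CUBIC),cv2.resize(B["frame"][v-40:v+40,u-55:u+55,::-1],(320,233),interpolation=cv2.INTER_CUBIC)])]))
```

```text
[0.59237844 0.28658981 0.07868354] [ 4.39883070e-05 -6.18346695e-01  7.85905441e-01 -1.71265905e-05] 0.007897828397395655 [ 0.22277565  0.08230049 -3.94262864]
tool y deg 166.39100330672932
```

View pics/w6b.png

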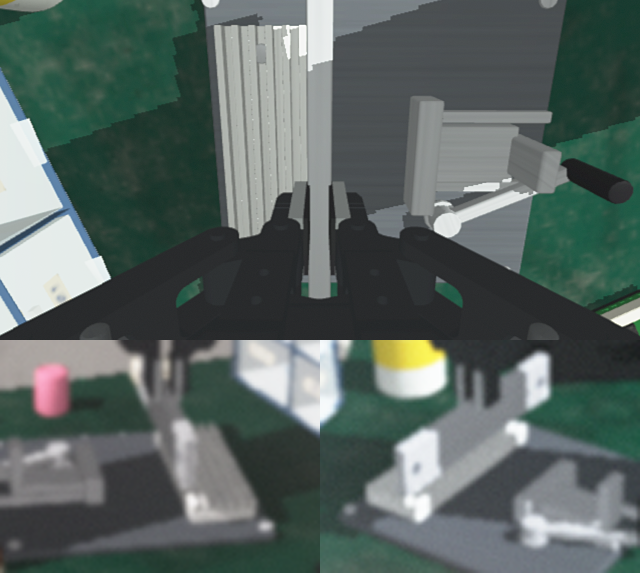

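Run:
```python
from fit import *
import pickle
s,A,B=pickle.load(open("w6.pkl","rb"))
F=[.5705,.2894,-.2382]
print(proj(s,T(F,[[.08,-.075,.024],[.07,-.090,.008],[.09,-.09,.008],[-.12,-.1,.008],[-.058,.045,.026],[-.035,-.035,.031],[-.032,-.035,.031]])).round(1)-[0,60])
# bar top edges at near end predicted
```

```text
[[ 2.116e+02  2.630e+01]
 [ 2.353e+02  5.000e-01]
 [ 2.004e+02  5.000e-01]
 [ 5.700e+02 -1.840e+01]
 [ 4.469e+02  2.284e+02]
 [ 4.223e+02  1.020e+02]
 [ 4.169e+02  1.020e+02]]
```

Request:
apply_moves(steps=[[-0.002, 0.0005, -0.01, 0, 0.004], [-0.002, 0.0005, -0.02, 0, 0.004], [-0.002, 0.0005, -0.028, 0, 0.004], [-0.002, 0.0005, -0.032, 0, 0.004], [-0.002, 0.0005, -0.034, 0, 0.004], [-0.002, 0.0005, -0.035, 0, 0.004], [-0.002, 0.0005, -0.036, 0, 0.004], [-0.002, 0.0005, -0.037, 0, 0.004], [-0.002, 0.0005, -0.037, 0, 0.004], [-0.002, 0.0005, -0.037, 0, 0.004]])

```text
clock: 16.75
eef_pos: [0.5905, 0.2871, 0.0418]
tcp_rot: [0.0, -0.618, 0.786, -0.0]
wrist_force: [-0.6, -0.5, -4.3]
opening: 0.0075
gripper_force: 60.5
```

Request:
apply_moves(steps=[[0, 0, -0.0005, 0, 0.004], [0, 0, -0.001, 0, 0.004], [0, 0, -0.0015, 0, 0.004], [0, 0, -0.002, 0, 0.004], [0, 0, -0.0025, 0, 0.004], [0, 0, -0.003, 0, 0.004], [0, 0, -0.003, 0, 0.004], [0, 0, -0.003, 0, 0.004], [0, 0, -0.003, 0, 0.004], [0, 0, -0.003, 0, 0.004]])

```text
clock: 17.75
eef_pos: [0.5908, 0.287, 0.0398]
tcp_rot: [0.0, -0.618, 0.786, -0.0]
wrist_force: [-4.2, -2.3, 5.5]
opening: 0.0081
gripper_force: 61.7
```

Request:
apply_moves(steps=[[0, 0, 0.001, 0, 0.004], [0, 0, 0.001, 0, 0.004], [0.001, -0.0002, 0.001, 0, 0.004], [0.0015, -0.0004, 0.001, 0, 0.004], [0.002, -0.0005, 0.001, 0, 0.004], [0.0025, -0.0006, 0.001, 0, 0.004], [0.003, -0.0007, 0.001, 0, 0.004], [0.0035, -0.0008, 0.001, 0, 0.004], [0.0035, -0.0008, 0.001, 0, 0.004], [0.0035, -0.0008, 0.001, 0, 0.004]])

```text
clock: 18.75
eef_pos: [0.5935, 0.2867, 0.0398]
tcp_rot: [-0.0, -0.618, 0.786, 0.0]
wrist_force: [-4.3, 1.2, 4.8]
opening: 0.0079
gripper_force: 61.7
```

Request:
apply_moves(steps=[[0.0005, -0.0001, 0, 0, 0.004], [0.001, -0.0002, 0, 0, 0.004], [0.0015, -0.0003, 0, 0, 0.004], [0.002, -0.0005, 0, 0, 0.004], [0.002, -0.0005, 0, 0, 0.004], [0.002, -0.0005, 0, 0, 0.004], [0.002, -0.0005, 0, 0, 0.004], [0.002, -0.0005, 0, 0, 0.004], [0.002, -0.0005, 0, 0, 0.004], [0.002, -0.0005, 0, 0, 0.004]])

```text
clock: 19.75
eef_pos: [0.5949, 0.2864, 0.0398]
tcp_rot: [-0.001, -0.618, 0.786, 0.001]
wrist_force: [-7.7, 1.3, 6.7]
opening: 0.0076
gripper_force: 61.9
```

Request:
apply_moves(steps=[[0.0005, -0.0001, 0, 0, 0.004], [0.001, -0.0002, 0, 0, 0.004], [0.0015, -0.0003, 0, 0, 0.004], [0.0015, -0.0003, 0, 0, 0.004], [0.0015, -0.0003, 0, 0, 0.004], [0.0015, -0.0003, 0, 0, 0.004], [0.0015, -0.0003, 0, 0, 0.004], [0.0015, -0.0003, 0, 0, 0.004], [0.0015, -0.0003, 0, 0, 0.004], [0.0015, -0.0003, 0, 0, 0.004]])

```text
clock: 20.75
eef_pos: [0.595, 0.2864, 0.0398]
tcp_rot: [-0.002, -0.619, 0.786, 0.002]
wrist_force: [-11.2, 2.0, 10.7]
opening: 0.0077
gripper_force: 62.4
```

Request:
apply_moves(steps=[[-0.001, 0.0002, 0, 0, 0.004], [-0.002, 0.0004, 0, 0, 0.004], [-0.002, 0.0004, 0, 0, 0.004], [-0.002, 0.0004, 0, 0, 0.01], [-0.002, 0.0004, 0, 0, 0.02], [-0.002, 0.0004, 0, 0, 0.03], [-0.002, 0.0004, 0, 0, 0.03], [-0.002, 0.0004, 0, 0, 0.03], [-0.002, 0.0004, 0.03, 0, 0.03], [-0.002, 0.0004, 0.07, 0, 0.03]])

```text
clock: 21.75
eef_pos: [0.5934, 0.285, 0.1073]
tcp_rot: [-0.003, -0.618, 0.786, 0.001]
wrist_force: [0.6, 1.1, 0.3]
opening: 0.0301
gripper_force: 0.0
```

Request:
apply_moves(steps=[[0, 0, 0.04, -0.1, 0.03], [-0.01, 0.003, 0.07, -0.24, 0.03], [-0.025, 0.006, 0.09, -0.38, 0.03], [-0.04, 0.009, 0.09, -0.52, 0.03], [-0.055, 0.012, 0.09, -0.66, 0.03], [-0.07, 0.016, 0.09, -0.8, 0.03], [-0.085, 0.02, 0.09, -0.94, 0.03], [-0.1, 0.023, 0.09, -1.08, 0.035], [-0.11, 0.025, 0.09, -1.22, 0.04], [-0.117, 0.027, 0.09, -1.36, 0.045]])

```text
clock: 22.75
eef_pos: [0.4778, 0.3129, 0.1997]
tcp_rot: [0.0, 0.016, 1.0, 0.0]
wrist_force: [-0.5, 0.5, 0.8]
opening: 0.0449
gripper_force: 0.0
```

Request:
apply_moves(steps=[[0, 0, 0, -0.1, 0.045], [0, 0, 0, -0.21, 0.045], [0, 0, 0, -0.21, 0.045], [0, 0, 0, -0.21, 0.045], [0, 0, 0, -0.21, 0.045], [0, 0, 0, -0.21, 0.045], [0, 0, 0, -0.21, 0.045], [0, 0, 0, -0.21, 0.045], [0, 0, 0, -0.21, 0.045], [0, 0, 0, -0.21, 0.045]])

```text
clock: 23.75
eef_pos: [0.4784, 0.3128, 0.1996]
tcp_rot: [-0.0, 0.118, 0.993, -0.0]
wrist_force: [0.5, -0.0, -0.1]
opening: 0.0449
gripper_force: 0.0
```

Run:
```python
from fit import *
import pickle
s=cams.snapshot("wrist");save(s,"w7");pickle.dump(s,open("w7.pkl","wb"));st=robot.state();print(st["eef_pos"],st["tcp_rot"],st["opening"],st["wrist_force"])
w,x,y,z=st["tcp_rot"];print("tool y deg",np.degrees(np.arctan2(1-2*(x*x+z*z),2*(x*y-w*z))))
cv2.imwrite("pics/w7b.png",cv2.resize(s["frame"][:,:,::-1],(800,500),interpolation=cv2.INTER_CUBIC))
F=[.5705,.2894,-.2382]
print(1.25*proj(s,T(F,[[-.12,-.1,.008],[-.12,.1,.008],[.09,.1,.008],[.02,-.095,.048],[.03,-.095,.048],[.02,.095,.048],[.02,-.095,.008],[.02,.095,.008],[-.1,0,.051]])).round(1))
```

```text
[0.47838652 0.31284463 0.19959419] [-5.00077873e-07  1.18060121e-01  9.93006449e-01 -1.39992024e-06] 0.045029647004077675 [-0.37313165  0.11380764  0.27165703]
tool y deg 76.43968032862163
[[267.75  189.875]
 [528.125 190.25 ]
 [509.5   425.5  ]
 [273.25  380.125]
 [274.25  391.75 ]
 [522.    380.5  ]
 [286.375 354.5  ]
 [509.25  354.875]
 [397.75  227.125]]
```

View pics/w7b.png

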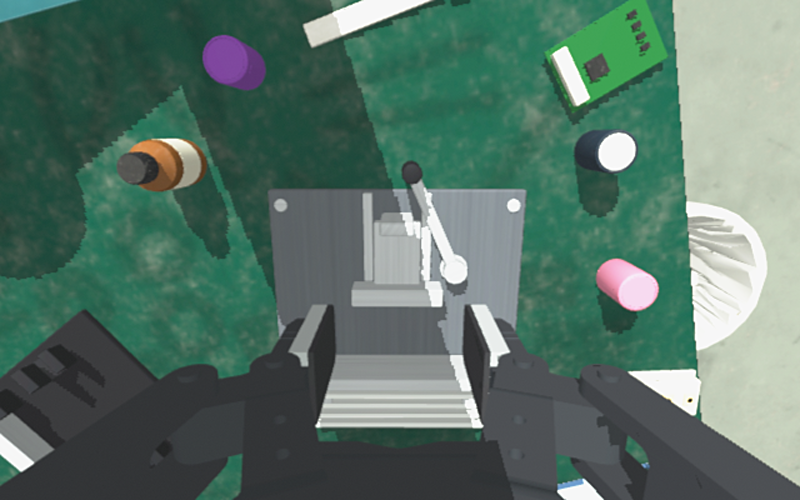

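Request:
apply_moves(steps=[[-0.003, 0, -0.04, 0, 0.045], [-0.003, 0, -0.08, 0, 0.045], [-0.003, 0, -0.12, 0, 0.045], [-0.003, 0, -0.15, 0, 0.045], [-0.003, 0, -0.167, 0, 0.045], [-0.003, 0, -0.167, 0, 0.045], [-0.003, 0, -0.167, 0, 0.03], [-0.003, 0, -0.167, 0, 0.02], [-0.003, 0, -0.167, 0, 0.018], [-0.003, 0, -0.167, 0, 0.018]])

```text
clock: 24.8
eef_pos: [0.4759, 0.312, 0.034]
tcp_rot: [0.001, 0.118, 0.993, -0.001]
wrist_force: [-1.4, -4.9, -0.1]
opening: 0.0225
gripper_force: 59.0
```

Request:
apply_moves(steps=[[0.005, -0.0012, 0, 0, 0.018], [0.01, -0.0024, 0, 0, 0.018], [0.015, -0.0036, 0, 0, 0.018], [0.02, -0.0048, 0, 0, 0.018], [0.025, -0.0061, 0, 0, 0.018], [0.03, -0.0073, 0, 0, 0.018], [0.035, -0.0085, 0, 0, 0.018], [0.04, -0.0097, 0, 0, 0.018], [0.0437, -0.0106, 0, 0, 0.018], [0.0437, -0.0106, 0, 0, 0.018]])

```text
clock: 25.8
eef_pos: [0.5198, 0.3013, 0.034]
tcp_rot: [0.0, 0.118, 0.993, -0.001]
wrist_force: [-1.1, -4.3, -0.7]
opening: 0.022
gripper_force: 59.2
```

Request:
apply_moves(steps=[[0.001, -0.0002, 0, 0, 0.018], [0.002, -0.0005, 0, 0, 0.018], [0.003, -0.0007, 0, 0, 0.018], [0.004, -0.001, 0, 0, 0.018], [0.005, -0.0012, 0, 0, 0.018], [0.006, -0.0015, 0, 0, 0.018], [0.007, -0.0017, 0, 0, 0.018], [0.007, -0.0017, 0, 0, 0.018], [0.007, -0.0017, 0, 0, 0.018], [0.007, -0.0017, 0, 0, 0.018]])

```text
clock: 26.8
eef_pos: [0.5262, 0.2998, 0.034]
tcp_rot: [0.0, 0.118, 0.993, -0.001]
wrist_force: [-1.7, -5.2, -0.6]
opening: 0.0223
gripper_force: 59.3
```

Request:
apply_moves(steps=[[0.001, -0.0002, 0, 0, 0.018], [0.002, -0.0005, 0, 0, 0.018], [0.003, -0.0007, 0, 0, 0.018], [0.003, -0.0007, 0, 0, 0.018], [0.003, -0.0007, 0, 0, 0.018], [0.003, -0.0007, 0, 0, 0.018], [0.003, -0.0007, 0, 0, 0.018], [0.003, -0.0007, 0, 0, 0.018], [0.003, -0.0007, 0, 0, 0.018], [0.003, -0.0007, 0, 0, 0.018]])

```text
clock: 27.8
eef_pos: [0.527, 0.2995, 0.0339]
tcp_rot: [-0.002, 0.118, 0.993, -0.001]
wrist_force: [-9.8, -3.2, 5.9]
opening: 0.0225
gripper_force: 60.0
```

Request:
apply_moves(steps=[[0.001, -0.0002, 0, 0, 0.018], [0.0015, -0.0004, 0, 0, 0.018], [0.0015, -0.0004, 0, 0, 0.018], [0.0015, -0.0004, 0, 0, 0.018], [0.0015, -0.0004, 0, 0, 0.03], [0.0015, -0.0004, 0, 0, 0.038], [0.0015, -0.0004, 0, 0, 0.04], [0.0015, -0.0004, 0, 0, 0.04], [0.0015, -0.0004, 0.04, 0, 0.04], [0.0015, -0.0004, 0.085, 0, 0.04]])

```text
clock: 28.8
eef_pos: [0.529, 0.2987, 0.1164]
tcp_rot: [-0.002, 0.118, 0.993, -0.001]
wrist_force: [0.8, -0.6, 0.8]
opening: 0.04
gripper_force: 0.0
```

Run:
```python
from fit import *
import pickle
s=cams.snapshot("wrist");save(s,"w8");st=robot.state();print(st["eef_pos"],st["opening"])
F=[.5705,.2894,-.2382]
for th in(.40,.433,.47,1.57):
    print(th,T(F,[-.058-.085*np.cos(th),.045-.085*np.sin(th),.04]).round(4))
for S in(s,cams.snapshot("side")):
  for n in("latch_knob","clamp_tab"):print(n,[(round(d["p"],2),np.round(d["bbox"]).astype(int).tolist()) for d in spotter.look_for(S,n)])
```

```text
[0.53459587 0.30084986 0.12664798] 0.04022544911558157
0.4 [[0.4409 0.3331 0.04  ]]
0.433 [[0.4414 0.3304 0.04  ]]
0.47 [[0.442  0.3273 0.04  ]]
1.57 [[0.5046 0.2642 0.04  ]]
latch_knob [(0.88, [360, 119, 73, 150])]
clamp_tab [(0.96, [319, 241, 92, 103])]
latch_knob []
clamp_tab [(0.91, [296, 231, 35, 26]), (0.58, [272, 175, 4, 12])]
```

Request:
apply_moves(steps=[[0, 0, 0.01, 0, 0.04], [-0.03, 0.01, 0.01, 0, 0.04], [-0.06, 0.02, 0.01, 0, 0.04], [-0.089, 0.032, 0.01, 0, 0.04], [-0.089, 0.032, 0, 0, 0.04], [-0.089, 0.032, 0, 0, 0.04], [-0.089, 0.032, -0.02, 0, 0.04], [-0.089, 0.032, -0.04, 0, 0.04], [-0.089, 0.032, -0.04, 0, 0.04], [-0.089, 0.032, -0.04, 0, 0.04]])

```text
clock: 30.1
eef_pos: [0.4421, 0.3309, 0.0774]
tcp_rot: [-0.0, 0.119, 0.993, -0.0]
wrist_force: [0.5, -0.3, -0.2]
opening: 0.0401
gripper_force: 0.0
```

Run:
```python
from fit import *
s=cams.snapshot("wrist");save(s,"w9");st=robot.state();print(st["eef_pos"],st["wrist_force"])
P=[[.4414,.3304,.053]];u=proj(s,P)[0];print(u)
# dark knob top? find dark blob near prediction
x0,y0=u.astype(int);I=cv2.cvtColor(s["frame"],cv2.COLOR_RGB2GRAY)[max(0,y0-60):y0+60,x0-60:x0+60]
n,L,S,C=cv2.connectedComponentsWithStats((I<45).astype(np.uint8))
for i in range(1,n):
    if S[i,4]>100:print(S[i],C[i]+[x0-60,max(0,y0-60)])
```

```text
[0.44255611 0.33128001 0.07814668] [ 0.62470463 -0.09174128 -0.5966806 ]
[318.21098002 239.96168604]
```

Run:
```python
import cv2,numpy as np
I=cv2.imread("pics/w9.png");g=cv2.cvtColor(I,cv2.COLOR_BGR2GRAY)
print(g[170:310:7,270:375:5]);print((I[:,:,1].astype(int)-I[:,:,2])[170:310:7,270:375:5])
```

```text
[[ 69  73  74  86 117 115 112 111 107 105 107 104 107 101 100  99 101  97
   99 102  98]
 [ 69  77  76  87 110 109 114 108 105 101 103 106 105 104 105 115 116 107
  100 104 104]
 [ 70  74  69  68 105 106 122 120 113 102  99 102 100 101 108 113 118 102
  101 100 107]
 [ 70  78  71  66  67 107 108 116 117 109 100 109 108 110 105 104 105 102
  102 100 104]
 [ 75  71  67  70  75  68  99 109 109 113 104 108 106 103 107 117 108  99
   99 102 108]
 [ 71  71  70  72  74  72 102 114 117 101  81 104 109 110 114 112 104 101
  110 101 103]
 [ 68  70  74  74  75  70  70 122  56  60  60  55 104 106  99 102 103 102
  109 110 109]
 [ 70  67  70  79  78  71  68  93  60  61  60  55  95 106 101 108 108 109
  106 102 102]
 [ 72  71  69  71  68  68  66  63  61  75  80  55  79 101 101 107 114 111
  107 109 113]
 [ 90  88  87  89  89  89  89  63  70  70  69  69  64 132 146 146 148 145
  147 145 147]
 [162 104 106 107 107 109 105  90  68  67  66  67 129 239 248 165 163 167
  167 166 169]
 [ 50 105 105 106 107 108 105 105 102  61  62 155 190 204 216 164 162 167
  167 107  72]
 [ 48 106 105 108 106 107 105 10
[... 1301 characters left out ...]
-1  2  2  0  1  6  9  8  8  8  9 11  9]
 [ 4  6  6  6  6  6  6  5  3  0  0  2  5  3  0 11  8 10 10 10 12]
 [ 1  6  6  6  5  6  6  7  6  0  0  4  7  6  6 11  9 10 11  6  1]
 [ 3  6  6  6  6  7  6  7  6  6  6  6  6  8  1  6 11 10  9  4  2]
 [ 2  7  6  6  7  6  6  6  6  6  7  7  6  5  7  0  9 10  9  3  3]
 [ 2  6  6  6  7  7  6  6  8  7  7  6  6  5  6  0  6 11 10  3  2]
 [ 2  5  6  7  7  6  6  6  6  8  7  7  5  6  0  0  0 11 10  1  2]
 [ 3  5  7  6  7  6  6  6  6  6  6  6 11  0  1  0  0  1 11  2  1]
 [ 1  5  6  7  6  6  7  6  6  6  6  6  7  0  0  2  1  0  7  5  2]
 [ 2  5  6  8  6  6  6  6  7  6  7  6  6  0  0 12  0  0  0 10  2]
 [ 4  4  7  7  7  6  6  7  7  5  8  6  7  6  0 12  9  0  0  2  2]]
```

Request:
apply_moves(steps=[[-0.0015, -0.0008, -0.02, 0, 0.04], [-0.0015, -0.0008, -0.035, 0, 0.04], [-0.0015, -0.0008, -0.044, 0, 0.04], [-0.0015, -0.0008, -0.044, 0, 0.03], [-0.0015, -0.0008, -0.044, 0, 0.02], [-0.0015, -0.0008, -0.044, 0, 0.015], [-0.0015, -0.0008, -0.044, 0, 0.01], [-0.0015, -0.0008, -0.044, 0, 0.008], [-0.0015, -0.0008, -0.044, 0, 0.008], [-0.0015, -0.0008, -0.044, 0, 0.008]])

```text
clock: 31.15
eef_pos: [0.4407, 0.3309, 0.0344]
tcp_rot: [0.001, 0.118, 0.993, 0.0]
wrist_force: [-2.0, -0.7, 5.2]
opening: 0.0115
gripper_force: 58.6
```

Run:
```python
from fit import *
st=robot.state();q=st["eef_pos"];print(q,st["opening"])
F=[.5705,.2894,-.2382];piv=T(F,[-.058,.045,0])[0,:2]
d=q[:2]-piv;th0=np.arctan2(d[1],d[0])+.2382;th0=(th0-np.pi)%(2*np.pi);r=np.hypot(*d);print("theta",th0,"r",r)
n=18;e=1.61
for i in range(1,n+1):
    a=(e-th0)*i/n;c,s=np.cos(a),np.sin(a);v=np.array([c*d[0]-s*d[1],s*d[0]+c*d[1]])-d
    print(i,v.round(4).tolist(),round(a,3))
```

```text
[0.4406775  0.33093788 0.03443494] 0.011546093285694886
theta 0.4248366620806916 r 0.08556400665607873
1 [0.0012, -0.0055] 0.066
2 [0.0028, -0.0109] 0.132
3 [0.0048, -0.0162] 0.198
4 [0.007, -0.0213] 0.263
5 [0.0096, -0.0263] 0.329
6 [0.0126, -0.0311] 0.395
7 [0.0158, -0.0357] 0.461
8 [0.0194, -0.0401] 0.527
9 [0.0232, -0.0443] 0.593
10 [0.0273, -0.0481] 0.658
11 [0.0316, -0.0517] 0.724
12 [0.0362, -0.055] 0.79
13 [0.041, -0.058] 0.856
14 [0.0459, -0.0607] 0.922
15 [0.051, -0.063] 0.988
16 [0.0563, -0.0651] 1.053
17 [0.0617, -0.0667] 1.119
18 [0.0672, -0.068] 1.185
```

Request:
apply_moves(steps=[[0.0012, -0.0055, 0, 0.066, 0.008], [0.0028, -0.0109, 0, 0.132, 0.008], [0.0048, -0.0162, 0, 0.198, 0.008], [0.007, -0.0213, 0, 0.263, 0.008], [0.0096, -0.0263, 0, 0.329, 0.008], [0.0126, -0.0311, 0, 0.395, 0.008], [0.0158, -0.0357, 0, 0.461, 0.008], [0.0194, -0.0401, 0, 0.527, 0.008], [0.0232, -0.0443, 0, 0.593, 0.008], [0.0273, -0.0481, 0, 0.658, 0.008]])

```text
clock: 32.15
eef_pos: [0.4681, 0.2828, 0.0344]
tcp_rot: [0.001, -0.21, 0.978, 0.0]
wrist_force: [-2.0, 1.1, 5.5]
opening: 0.0116
gripper_force: 58.7
```

Request:
apply_moves(steps=[[0.0043, -0.0036, 0, 0.066, 0.008], [0.0089, -0.0069, 0, 0.132, 0.008], [0.0137, -0.0099, 0, 0.198, 0.008], [0.0186, -0.0126, 0, 0.264, 0.008], [0.0237, -0.0149, 0, 0.33, 0.008], [0.029, -0.017, 0, 0.395, 0.008], [0.0344, -0.0186, 0, 0.461, 0.008], [0.038, -0.0195, 0, 0.504, 0.008], [0.038, -0.0195, 0, 0.504, 0.008], [0.038, -0.0195, 0, 0.504, 0.008]])

```text
clock: 33.15
eef_pos: [0.5063, 0.2636, 0.0344]
tcp_rot: [0.001, -0.446, 0.895, 0.0]
wrist_force: [0.3, 1.4, 5.3]
opening: 0.0112
gripper_force: 58.8
```

Run:
```python
from fit import *
st=robot.state();q=st["eef_pos"];print(q,st["opening"],st["wrist_force"])
F=[.5705,.2894,-.2382];piv=T(F,[-.058,.045,0])[0,:2]
d=q[:2]-piv;print("theta",(np.arctan2(d[1],d[0])+.2382-np.pi)%(2*np.pi),np.hypot(*d))
```

```text
[0.50627322 0.2635949  0.0344406 ] 0.011238629479016608 [0.33760288 1.35147954 5.26009322]
theta 1.5904523490594125 0.0852475024868239
```

Request:
apply_moves(steps=[[0.0015, -0.0003, 0, 0.018, 0.008], [0.003, -0.0006, 0, 0.035, 0.008], [0.004, -0.0007, 0, 0.047, 0.008], [0.004, -0.0007, 0, 0.047, 0.008], [0.004, -0.0007, 0, 0.047, 0.008], [0.004, -0.0007, 0, 0.047, 0.015], [0.004, -0.0007, 0, 0.047, 0.025], [0.004, -0.0007, 0, 0.047, 0.03], [0.004, -0.0007, 0, 0.047, 0.03], [0.004, -0.0007, 0.04, 0.047, 0.03]])

```text
clock: 34.15
eef_pos: [0.5047, 0.2608, 0.0683]
tcp_rot: [-0.006, -0.467, 0.884, 0.001]
wrist_force: [0.5, 0.8, 0.7]
opening: 0.0301
gripper_force: 0.0
```

Request:
apply_moves(steps=[[0, 0, 0.03, 0, 0.03], [-0.02, -0.01, 0.07, 0, 0.03], [-0.04, -0.02, 0.12, -0.1, 0.03], [-0.06, -0.01, 0.15, -0.2, 0.03], [-0.06, 0, 0.15, -0.3, 0.03], [-0.06, 0.01, 0.15, -0.4, 0.03], [-0.06, 0.02, 0.15, -0.5, 0.05], [-0.06, 0.03, 0.15, -0.6, 0.07], [-0.06, 0.04, 0.15, -0.7, 0.085], [-0.06, 0.04, 0.15, -0.8, 0.085]])

```text
clock: 35.15
eef_pos: [0.4491, 0.3032, 0.2234]
tcp_rot: [-0.0, -0.084, 0.996, 0.0]
wrist_force: [0.0, 0.3, 1.1]
opening: 0.0847
gripper_force: 0.0
```

Request:
apply_moves(steps=[[0, 0, 0, -0.1, 0.085], [0, 0, 0, -0.2, 0.085], [0, 0, 0, -0.3, 0.085], [0, 0, 0, -0.4, 0.085], [0, 0, 0, -0.43, 0.085], [0, 0, 0, -0.43, 0.085], [0, 0, 0, -0.43, 0.085], [0, 0, 0, -0.43, 0.085], [0, 0, 0, -0.43, 0.085], [0, 0, 0, -0.43, 0.085]])

```text
clock: 36.15
eef_pos: [0.4494, 0.3023, 0.2236]
tcp_rot: [-0.0, 0.128, 0.992, 0.0]
wrist_force: [-0.0, 1.2, 1.0]
opening: 0.0856
gripper_force: 0.0
```

Run:
```python
from fit import *
s=cams.snapshot("wrist");save(s,"w10");st=robot.state();print(st["eef_pos"],st["tcp_rot"])
for n in("latch_knob","clamp","straightedge","capacitor"):print(n,[(round(d["p"],2),np.round(d["bbox"]).astype(int).tolist()) for d in spotter.look_for(s,n)])
F=[.5705,.2894,-.2382]
pts=[[-.058-.085*np.cos(a),.045-.085*np.sin(a),.053] for a in(1.57,1.65)]+[[.02,-.095,.048],[.03,-.095,.048],[.02,.095,.048],[.02,-.095,.008],[.02,.095,.008],[-.045,0,.051],[.02,-.035,.031],[.02,.035,.031]]
u=proj(s,T(F,pts)).round(1);print(u.tolist())
g=cv2.cvtColor(s["frame"],cv2.COLOR_RGB2GRAY).astype(int)
x,y=u[0].astype(int);print(g[y-26:y+20:3,x-24:x+24:3])
# column profile through jaw / bar and outside jaw
for fy in(-.085,-.05,.0,.05):
    a=proj(s,T(F,[.02,fy,.008]))[0].astype(int);print(fy,a,g[a[1]-14:a[1]+34,a[0]].tolist())
```

```text
[0.44939139 0.30232939 0.22360266] [2.43002567e-05 1.28361843e-01 9.91727400e-01 2.56588503e-06]
latch_knob [(0.73, [337, 238, 98, 33]), (0.61, [337, 308, 185, 31])]
clamp [(0.98, [336, 272, 63, 64])]
straightedge [(0.7, [338, 308, 188, 31])]
capacitor [(0.92, [486, 142, 50, 32]), (0.83, [505, 239, 49, 40])]
[[295.8, 245.9], [296.4, 252.4], [246.2, 314.8], [246.9, 323.2], [428.8, 311.8], [253.2, 294.8], [418.2, 292.0], [337.1, 256.8], [304.4, 304.9], [368.8, 303.8]]
[[ 93  95  95  95  95  92  95  94  96  96  95  95  95 151 172 153]
 [ 93  95  96  96  95  92  94  94  96  96  95  95  94 148 172 157]
 [ 94  94  96  96  95  93  94  94  95  96  95  95  95 131 173 161]
 [ 95  95  97  95  96  92  94  94  95  96  95  95  95 129 172 161]
 [ 94  95  95  94  95  93  94  96  92  74  91  93  93 126 172 164]
 [ 94  96  96  93  96  93  94  68  36  38  56 147 154 159 162 163]
 [ 93  95  94  94  96  94  95  44  39  39  32 162 175 175 176 175]
 [ 93  95  95  95  95  94  95  36  39  39  35 146 170 172 174 171]
 [ 93  95  96  94  94  95  89  36  38  39  36  91  91  91  91  91]
 [ 93  94  95  94  94  94 
[... 736 characters left out ...]
94, 95, 94, 93, 93, 113, 136, 140, 136, 135, 138, 136, 136, 137, 137, 138, 138, 139, 137, 138, 139, 137, 140, 137, 141, 166, 175, 174, 173, 171, 172, 174, 170, 161, 160, 199, 208, 206, 174]
0.0 [335 293] [171, 172, 171, 171, 172, 173, 174, 170, 146, 138, 140, 139, 139, 157, 167, 171, 174, 174, 175, 176, 173, 169, 170, 173, 156, 140, 139, 141, 140, 138, 138, 140, 139, 138, 167, 176, 177, 175, 174, 173, 174, 176, 162, 163, 209, 212, 208, 170]
0.05 [379 292] [145, 145, 145, 145, 144, 145, 145, 146, 146, 147, 146, 147, 146, 143, 148, 229, 237, 234, 233, 232, 232, 230, 232, 234, 234, 233, 233, 234, 234, 233, 232, 233, 232, 233, 249, 246, 245, 244, 244, 244, 245, 250, 198, 156, 188, 205, 205, 201]
```

```bash
python3 -c "
from rig import robot
print(robot.finish_job())"
```

```text
the job is handed in; nothing more can be done
None
```

I handed the job in at about 36 s of the 72 s limit. The capacitor stands upright on the bench, the long bar stands flush along the full heat sink edge, the clamp is home against it and the latch is fully across at about 1.6 rad. The short bar is still in the rack, and I did not touch the bottles or the reel. The final clamp, latch and bar positions were checked by measurement only, because all ten picture views were already used.

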